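Find the fullest shaker by its weight

ROBOT

A 6-joint arm with a two-finger parallel gripper is mounted at the origin on a cart in front of the work surface, level with it; the furniture and walls round the work are solid. World frame = base frame: x ahead of the robot, y to its left, z up, the work surface at z = 0. Lengths are in m, angles in degrees, forces in N, time in s.
With the tool pointing down it reaches from about 0.25 to 0.775 m from the base axis. Payload 4 kg.
Tool frame: the origin (TCP) lies at the very end of the fingers, on their centre line; the grasp point (between the pads) lies 19 mm behind it (r.grip_depth is the distance from the TCP to the grasp point, in m); z points along the fingers, y is the direction in which the jaws open and shut (so a half turn about z gives the same grasp; the last joint's range is limited). The gripper opens to 94 mm and grips with 3 to 60 N. Pads are 16 mm wide; open, the fingers measure 119 mm over their backs; the gripper's body (75 mm by 177 mm) begins 78 mm behind the grasp point.
Start: joints at [66.343, 4.996, 78.535, -0, 96.463, -5.907], TCP at [0.168, 0.524, 0.206] pointing down, gripper open.
Joint ranges: [-177.83, 177.83], [-43.37, 116.18], [15.69, 146.23], [-61.86, 241.86], [9.47, 152.12], [-147.06, 147.06]. Speed limits (degrees/s): [159.86, 159.86, 180, 180, 180, 180].

INTERFACE

Orientations are given as [roll, pitch, yaw] about the fixed x, y, z axes, in that order (R = Rz(yaw) Ry(pitch) Rx(roll)).
In Python, from cell import r gives the robot as it stands.
- The arm moves only by the tool carry_out, never from a script. Its argument "commands" is text: rows parted by semicolons, each of 7 numbers parted by spaces: the shift along the world's x, y, z in cm, then the turn, a rotation vector about the world's x, y, z in degrees, then the finger opening in cm, from 0 to 9.4. In form: tx ty tz ax ay az grip; .... A call has exactly 5 rows; each row is the pose to reach, as a shift and turn from the pose commanded when the call began; what a row does not reach only later rows make up. A row lasts 1/12 s, in which the tool goes at most 41.7 mm and 7.16 degrees, less where a joint would pass 70% of its speed; a pose out of reach is approached as far as the arm can. A call with a gripper value outside its range is refused whole. The fingers move at their own pace and stop on an object; "newtons" is the grip in N (left out, the last holds). Time passes only in rows, so rows that repeat a pose let the fingers close, or fill a call up. It gives the time, the measured TCP pose, the force and the opening at its end, in the units of the state.
- r.get_state(): the state, without advancing time (a new reading comes with each control period).
- r.read_camera(name): name is "side" or "top"; returns the picture (420x560x3 uint8, blue, green, red); there is no depth.
- r.calibration(name): a dict with "fx", "fy", "cx", "cy" (pixels), "extrinsics" (4x4, takes a point from camera to world coordinates). Camera axes: x right, y down, z forward; pixel columns grow to the right and rows downward; lengths in m; the calibration is good to about 2 mm. A picture is of the moment at which its call begins. calibration takes no time and is no camera call.
- r.close_job(): hands the job in, once; it reports no verdict.
The state is a dict: "time_s": time; "qpos": joint angles; "qd": joint speeds; "joint_torque": joint torques, N m; "eef_pos": TCP position; "ee_rot": TCP orientation; "wrist_force": force on the tool from outside, world axes, zero at the start; "torque": the same for the moment, N m; "gripper_width": opening from 0.0 (shut) to 1.0 (fully open).
Only numpy, scipy, OpenCV 4.12 (cv2) and the standard library are available. Lean on these libraries where they do the work, as an engineer would, in place of code of your own. Each camera call takes 0.05 s, during which the arm holds its last target.

TASK

Three identical shakers stand side by side on the dark slate tray, and only their weight tells how full they are. Heft all three one after the other, from left to right as the robot sees them: lift each straight up a few centimetres for a moment to feel its weight, and stand it back upright where it was (the right-hand one may stay in hand if it turns out to be the fullest). Then take the heaviest one and hold it up still and upright, its underside at least 15 cm above the tray, ready for use, and finish while still holding it; leave the other two standing in their places and do not knock over the spice jars.

Things in the scene. Friction and masses are not known exactly. Their poses are not given: they have to be found in the camera images.
- shaker_a: one of three outwardly identical pale metal shakers with a domed, perforated cap, which cannot be told apart by eye (the name says nothing about its place): straight round body 55 mm in diameter and 84 mm high, on it a cap of about the same width, 106 mm high overall. Origin: centre of the underside, z up along its axis. Stands upright on one of the three places of the tray. Two of them weigh 150 to 270 g, the fullest 400 to 540 g.
- shaker_b: one of three outwardly identical pale metal shakers with a domed, perforated cap, which cannot be told apart by eye (the name says nothing about its place): straight round body 55 mm in diameter and 84 mm high, on it a cap of about the same width, 106 mm high overall. Origin: centre of the underside, z up along its axis. Stands upright on one of the three places of the tray. Two of them weigh 150 to 270 g, the fullest 400 to 540 g.
- shaker_c: one of three outwardly identical pale metal shakers with a domed, perforated cap, which cannot be told apart by eye (the name says nothing about its place): straight round body 55 mm in diameter and 84 mm high, on it a cap of about the same width, 106 mm high overall. Origin: centre of the underside, z up along its axis. Stands upright on one of the three places of the tray. Two of them weigh 150 to 270 g, the fullest 400 to 540 g.
- tray: dark slate tray lying fixed on the worktop, 172 mm (x) by 302 mm (y), its top 12 mm above the worktop. Origin: centre of its underside; y runs along the row of shakers to the left, x away from the robot.
- place_left (a point): the left-hand (greatest y) of the three places in the row on the tray, a point on the tray's top; neighbouring places are 115 mm apart along the tray's y. A shaker stands within about 8 mm of it. There is no mark or recess.
- place_middle (a point): the middle of the three places in the row on the tray, a point on the tray's top; neighbouring places are 115 mm apart along the tray's y. A shaker stands within about 8 mm of it. There is no mark or recess.
- place_right (a point): the right-hand (least y) of the three places in the row on the tray, a point on the tray's top; neighbouring places are 115 mm apart along the tray's y. A shaker stands within about 8 mm of it. There is no mark or recess.
- jar_a: bystander: squarish clear spice jar with a round yellow-brown lid, 42 mm wide, 96 mm high, origin at the centre of the underside; stands on the near part of the tray, about 80 mm nearer the robot than the row of shakers, in front of the gap between the middle shaker and one of its neighbours.
- jar_b: bystander: squarish clear spice jar with a round yellow-brown lid, 42 mm wide, 96 mm high, origin at the centre of the underside; stands on the near part of the tray, about 80 mm nearer the robot than the row of shakers, in front of the gap between the middle shaker and the other neighbour.
Things that resemble listed ones, but are neither listed nor needed, are in the scene too. What is shaped like the shaker_c but pink is not meant.

How it is judged (in metres and radians):
On the way, in this order (a step that is already met when the one before it is completed fails the run):
1. the shaker at the left place is lifted clear of the tray by the fingers (2 cm or more), above its place (((height (world z) of shaker_a above 0.032 m and horizontal distance between shaker_a and place_left below 0.055 m and contact force between shaker_a and tray below 0.1 N and contact force between shaker_a and the fingers above 0.5 N) or (height (world z) of shaker_b above 0.032 m and horizontal distance between shaker_b and place_left below 0.055 m and contact force between shaker_b and tray below 0.1 N and contact force between shaker_b and the fingers above 0.5 N) or (height (world z) of shaker_c above 0.032 m and horizontal distance between shaker_c and place_left below 0.055 m and contact force between shaker_c and tray below 0.1 N and contact force between shaker_c and the fingers above 0.5 N))), for 0.2 s.
2. the shaker at the middle place is lifted clear of the tray by the fingers (2 cm or more), above its place (((height (world z) of shaker_a above 0.032 m and horizontal distance between shaker_a and place_middle below 0.055 m and contact force between shaker_a and tray below 0.1 N and contact force between shaker_a and the fingers above 0.5 N) or (height (world z) of shaker_b above 0.032 m and horizontal distance between shaker_b and place_middle below 0.055 m and contact force between shaker_b and tray below 0.1 N and contact force between shaker_b and the fingers above 0.5 N) or (height (world z) of shaker_c above 0.032 m and horizontal distance between shaker_c and place_middle below 0.055 m and contact force between shaker_c and tray below 0.1 N and contact force between shaker_c and the fingers above 0.5 N))), for 0.2 s.
3. the shaker at the right place is lifted clear of the tray by the fingers (2 cm or more), above its place (((height (world z) of shaker_a above 0.032 m and horizontal distance between shaker_a and place_right below 0.055 m and contact force between shaker_a and tray below 0.1 N and contact force between shaker_a and the fingers above 0.5 N) or (height (world z) of shaker_b above 0.032 m and horizontal distance between shaker_b and place_right below 0.055 m and contact force between shaker_b and tray below 0.1 N and contact force between shaker_b and the fingers above 0.5 N) or (height (world z) of shaker_c above 0.032 m and horizontal distance between shaker_c and place_right below 0.055 m and contact force between shaker_c and tray below 0.1 N and contact force between shaker_c and the fingers above 0.5 N))), for 0.2 s.
At the end, for the whole second after the job is handed in: the heaviest shaker is held by the fingers alone, still, upright within 0.3 rad, its underside higher than 0.15 m; the other two stand upright on the tray within 4 cm of where they started, each pressing on it with less than 3.3 N (so the heaviest is not among them); both spice jars are upright (((height (world z) of shaker_a above 0.15 m and angle between shaker_a's own z axis and vertical below 0.3 rad and linear speed of shaker_a below 0.05 m/s and contact force between shaker_a and the fingers above 1 N and contact force between shaker_a and tray below 0.1 N and contact force between shaker_a and jar_a below 0.1 N and contact force between shaker_a and jar_b below 0.1 N and contact force between shaker_a and shaker_b below 0.1 N and contact force between shaker_a and shaker_c below 0.1 N and distance of each of shaker_b, shaker_c from where it was at the start of the episode below 0.04 m and angle between each of shaker_b, shaker_c's own z axis and vertical below 0.1 rad and height (world z) of each of shaker_b, shaker_c below 0.02 m and linear speed of each of shaker_b, shaker_c below 0.02 m/s and contact force between shaker_b and tray between 0.5 and 3.3 N and contact force between shaker_c and tray between 0.5 and 3.3 N) or (height (world z) of shaker_b above 0.15 m and angle between shaker_b's own z axis and vertical below 0.3 rad and linear speed of shaker_b below 0.05 m/s and contact force between shaker_b and the fingers above 1 N and contact force between shaker_b and tray below 0.1 N and contact force between shaker_b and jar_a below 0.1 N and contact force between shaker_b and jar_b below 0.1 N and contact force between shaker_b and shaker_a below 0.1 N and contact force between shaker_b and shaker_c below 0.1 N and distance of each of shaker_a, shaker_c from where it was at the start of the episode below 0.04 m and angle between each of shaker_a, shaker_c's own z axis and vertical below 0.1 rad and height (world z) of each of shaker_a, shaker_c below 0.02 m and linear speed of each of shaker_a, shaker_c below 0.02 m/s and contact force between shaker_a and tray between 0.5 and 3.3 N and contact force between shaker_c and tray between 0.5 and 3.3 N) or (height (world z) of shaker_c above 0.15 m and angle between shaker_c's own z axis and vertical below 0.3 rad and linear speed of shaker_c below 0.05 m/s and contact force between shaker_c and the fingers above 1 N and contact force between shaker_c and tray below 0.1 N and contact force between shaker_c and jar_a below 0.1 N and contact force between shaker_c and jar_b below 0.1 N and contact force between shaker_c and shaker_a below 0.1 N and contact force between shaker_c and shaker_b below 0.1 N and distance of each of shaker_a, shaker_b from where it was at the start of the episode below 0.04 m and angle between each of shaker_a, shaker_b's own z axis and vertical below 0.1 rad and height (world z) of each of shaker_a, shaker_b below 0.02 m and linear speed of each of shaker_a, shaker_b below 0.02 m/s and contact force between shaker_a and tray between 0.5 and 3.3 N and contact force between shaker_b and tray between 0.5 and 3.3 N)) and angle between each of jar_a, jar_b's own z axis and vertical below 0.2 rad); the arm keeps its last pose, push and grip.
It fails at once if a shaker or spice jar is tipped over (angle between any of shaker_a, shaker_b, shaker_c, jar_a, jar_b's own z axis and vertical above 0.8 rad).
It also fails if it takes over 67 s, if anything falls off the work surface, if the arm or the gripper's body presses on something with over 40 N, if the wrist force passes 120 N, or if a joint passes its speed limit or range.

## Working session

There is one attempt and no reset: what is moved stays moved. The work goes in short steps, Python scripts to look and compute and a tool call to move; the robot and the scene stay as the last step left them, time stands still between calls to the robot, and variables do not carry over. Pictures are saved under pics/ and viewed, and the job is handed in when it is done.

Besides the shell and the picture viewer there is one more tool, called by a JSON object that holds its "name" and its "arguments". carry_out: Moves the arm, as the interface text tells. Its arguments: {"type":"object","properties":{"commands":{"type":"string"},"newtons":{"type":"number"}},"required":["commands"]}

```bash
mkdir -p pics; ls; python3 - <<'E'
from cell import r
import cv2,json
for n in("side","top"):
    cv2.imwrite(f"pics/{n}0.png",r.read_camera(n)); c=r.calibration(n); print(n,{k:(v if not hasattr(v,'tolist') else v.tolist()) for k,v in c.items()})
print(r.get_state())
E
```

```text
pics
side {'fx': 497.83980796467074, 'fy': 497.83980796467074, 'cx': 272.60147233906866, 'cy': 205.56903874390017, 'extrinsics': [[-0.9998491204702769, 0.004347377755970776, -0.016817746622561608, 0.5057219158563825], [0.017051303138736425, 0.43040375422269955, -0.9024754076495808, 0.9041016809014399], [0.003315019771390192, -0.9026260070802595, -0.43041294356264703, 0.4196707045530106], [0.0, 0.0, 0.0, 1.0]]}
top {'fx': 443.7406140962508, 'fy': 443.7406140962508, 'cx': 286.130607127015, 'cy': 211.6787199295106, 'extrinsics': [[0.022344329512455376, -0.9853533870811663, 0.16905452820410238, 0.35938194828656067], [-0.9986759081287364, -0.029836364271273227, -0.04190730115761218, 0.17957516653360642], [0.046337473624289464, -0.16789429393146374, -0.9847153622257413, 0.889765109150131], [0.0, 0.0, 0.0, 1.0]]}
{'time_s': 0.1, 'qpos': array([ 6.63410584e+01,  5.03584850e+00,  7.86138742e+01,  7.17161349e-04,
        9.64624634e+01, -5.90659218e+00]), 'qd': array([ 0.10160625, -0.03044659, -0.18193787, -0.0385202 , -0.04099545,
       -0.05014985]), 'joint_torque': array([ 3.47121655e-03, -3.41250122e+01, -3.03302693e+01,  7.19777634e-02,
        3.03352706e-02, -9.09373057e-05]), 'eef_pos': array([0.16749822, 0.5233712 , 0.2044315 ]), 'ee_rot': array([-1.79888483e+02, -1.22537049e-02,  1.62247719e+02]), 'wrist_force': array([ 0.28254041,  0.78450601, -0.45636822]), 'torque': array([-0.02464807, -0.02412792,  0.00392759]), 'gripper_width': 1.0030834237586657}
```

View pics/side0.png

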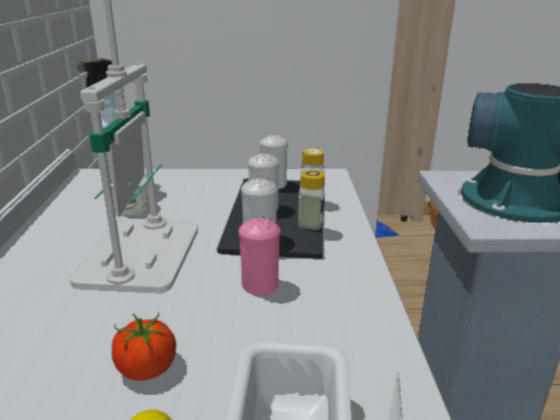

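View pics/top0.png

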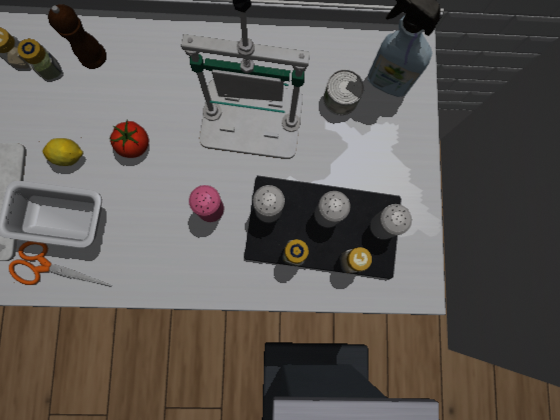

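The side view shows the three pale shakers at about (260,205), (264,175) and (273,155). The pink decoy is at (260,255) and the jars at (312,195) and (313,165). The top view shows the shakers at (268,202), (333,208) and (396,220), the jars at (296,252) and (359,260), the pink decoy at (205,202), and the tall rack at about (250,100). An open round tin at (345,92), off the tray, could also be mistaken for a shaker. I take the three pale, domed ones on the slate tray. Next: a close crop and measurements.

```bash
cat > h.py <<'E'
import numpy as np,cv2
from cell import r
def ray(n,u,v):
    c=r.calibration(n);E=np.array(c['extrinsics'])
    d=E[:3,:3]@np.array([(u-c['cx'])/c['fx'],(v-c['cy'])/c['fy'],1]);return E[:3,3],d
def onz(n,u,v,z):
    o,d=ray(n,u,v);return o+d*(z-o[2])/d[2]
def proj(n,p):
    c=r.calibration(n);E=np.linalg.inv(np.array(c['extrinsics']));q=E[:3,:3]@np.array(p)+E[:3,3]
    return c['fx']*q[0]/q[2]+c['cx'],c['fy']*q[1]/q[2]+c['cy']
E
python3 - <<'E'
from h import *
im=cv2.imread('pics/top0.png'); crop=im[165:285,235:420]
cv2.imwrite('pics/crop_top.png',cv2.resize(crop,None,fx=4,fy=4,interpolation=cv2.INTER_CUBIC))
s=cv2.imread('pics/side0.png'); cv2.imwrite('pics/crop_side.png',cv2.resize(s[120:300,200:350],None,fx=3.3,fy=3.3,interpolation=cv2.INTER_CUBIC))
print(proj('top',(0.168,.524,.206)),proj('side',(0.168,.524,.206)))
# tray corners
g=cv2.cvtColor(im,cv2.COLOR_BGR2GRAY)
m=((g<60)).astype('uint8'); m[:170]=0;m[290:]=0;m[:,:235]=0;m[:,410:]=0
m=cv2.morphologyEx(m,cv2.MORPH_OPEN,np.ones((3,3)))
cs,_=cv2.findContours(m,0,2);c=max(cs,key=cv2.contourArea);h=cv2.convexHull(c)
ap=cv2.approxPolyDP(h,6,True)[:,0];print(ap)
P=[onz('top',*p,.012) for p in ap]
for p in P:print(p.round(4))
E
```

```text
(np.float64(17.043748223609498), np.float64(419.27036273853963)) (np.float64(645.9500641059758), np.float64(236.97426773559613))
[[257 176]
 [398 196]
 [392 276]
 [245 259]]
[0.5818 0.203  0.012 ]
[ 0.5495 -0.086   0.012 ]
[ 0.3871 -0.0707  0.012 ]
[0.4133 0.221  0.012 ]
```

View pics/crop_top.png

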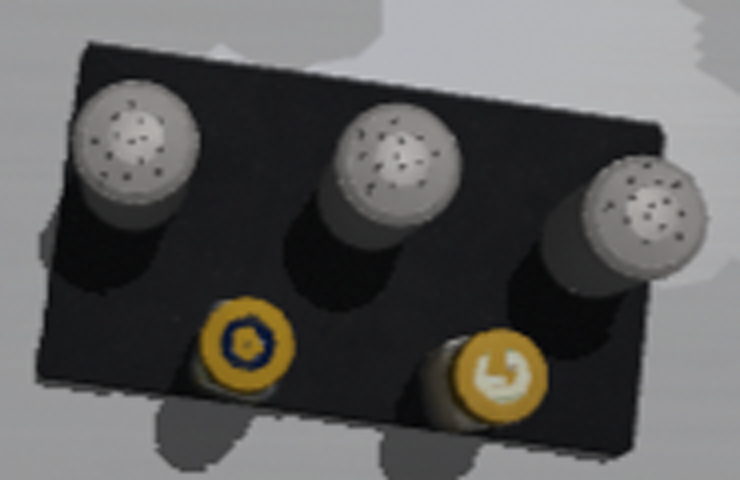

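View pics/crop_side.png

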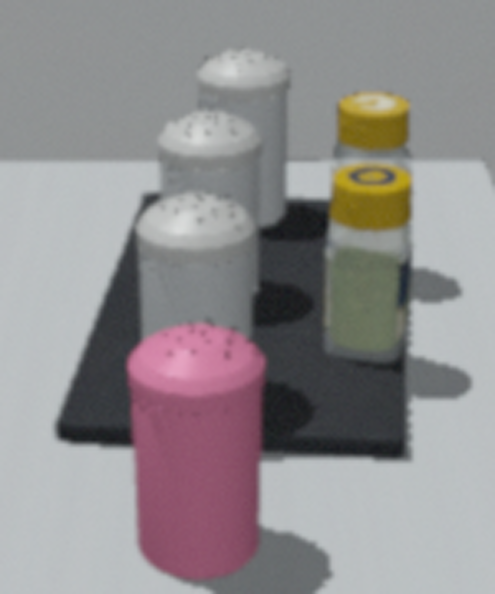

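```bash
python3 - <<'E'
from h import *
im=cv2.imread('pics/top0.png')
C=[(269,200.75),(334.5,206.5),(396.25,219.25)]
for c in C:
    print('shaker',onz('top',*c,.10).round(4), 'side pix of top rim', np.round(proj('side',onz('top',*c,.10)),1))
for c in [(247,344),(500,376)]:
    u,v=c[0]/4+235,c[1]/4+165; print('jar',onz('top',u,v,.105).round(4))
print('pink',onz('top',205,201,.09).round(3))
# midpoints via tray
A=np.array([[.5818,.203],[.5495,-.086],[.3871,-.0707],[.4133,.221]]);print(A.mean(0),[np.linalg.norm(A[i]-A[(i+1)%4]).round(3) for i in range(4)])
# rack bar heights: match front bar ends seen in both views
def tri(a,b):
    o1,d1=ray('top',*a);o2,d2=ray('side',*b)
    t=np.linalg.lstsq(np.c_[d1,-d2],o2-o1,rcond=None)[0];return ((o1+t[0]*d1+o2+t[1]*d2)/2).round(3),np.linalg.norm(o1+t[0]*d1-o2-t[1]*d2).round(3)
print('top bar left end',tri((187,42),(95,85)),'right end',tri((305,55),(145,72)))
print('green ends',tri((197,65),(103,130)),tri((299,73),(148,108)))
print('foot', onz('top',211,111,.01),onz('top',291,121,.01),onz('top',200,150,.01),onz('top',295,157,.01))
E
```

```text
shaker [0.5141 0.1775 0.1   ] side pix of top rim [258.9 190.4]
shaker [0.5072 0.0581 0.1   ] side pix of top rim [263.2 163.8]
shaker [ 0.4871 -0.0553  0.1   ] side pix of top rim [273.2 143.8]
jar [0.424  0.1258 0.105 ]
jar [0.4128 0.0129 0.105 ]
pink [0.512 0.294 0.09 ]
[0.482925 0.066825] [np.float64(0.291), np.float64(0.163), np.float64(0.293), np.float64(0.169)]
top bar left end (array([0.706, 0.303, 0.293]), np.float64(0.001)) right end (array([0.693, 0.13 , 0.28 ]), np.float64(0.015))
green ends (array([0.704, 0.298, 0.235]), np.float64(0.005)) (array([0.693, 0.135, 0.225]), np.float64(0.014))
foot [0.71778391 0.30304135 0.01      ] [0.70267313 0.13625901 0.01      ] [0.63289185 0.32108508 0.01      ] [0.62512778 0.12641833 0.01      ]
```

{"name": "carry_out", "arguments": {"commands": "2.3 -2.3 0 0 0 2 9.4; 4.6 -4.6 0 0 0 4 9.4; 6.9 -6.9 0 0 0 6 9.4; 9.2 -9.2 0 0 0 8 9.4; 11.5 -11.5 0 0 0 11 9.4", "newtons": 20}}

```text
time_s: 0.52
eef_pos: [0.2832, 0.4075, 0.2049]
ee_rot: [-180.0, -0.0, 173.4]
wrist_force: [0.4, 0.4, -0.4]
gripper_width: 0.999
```

{"name": "carry_out", "arguments": {"commands": "2.3 -2.3 0 0 0 0 9.4; 4.6 -4.6 0 0 0 0 9.4; 6.9 -6.9 0 0 0 0 9.4; 9.2 -9.2 0 0 0 0 9.4; 11.5 -11.5 0 0 0 0 9.4"}}

```text
time_s: 0.93
eef_pos: [0.3983, 0.2924, 0.205]
ee_rot: [-180.0, -0.0, 173.3]
wrist_force: [0.9, 0.3, 0.1]
gripper_width: 0.998
```

{"name": "carry_out", "arguments": {"commands": "2.3 -2.3 0 0 0 0 9.4; 4.6 -4.6 0 0 0 0 9.4; 6.9 -6.9 0 0 0 0 9.4; 9.2 -9.2 0 0 0 0 9.4; 11.5 -11.5 0 0 0 0 9.4"}}

```text
time_s: 1.35
eef_pos: [0.5133, 0.1774, 0.2049]
ee_rot: [-180.0, -0.1, 173.2]
wrist_force: [1.0, 0.5, 0.5]
gripper_width: 1.0
```

```bash
python3 - <<'E'
from h import *
a=r.read_camera('side');b=r.read_camera('top')
cv2.imwrite('pics/p1.png',np.hstack([a[60:320,150:420],b[60:320,180:450]]))
print(r.get_state()['wrist_force'])
E
```

```text
[-0.09752958  1.22472791  0.33302926]
```

View pics/p1.png

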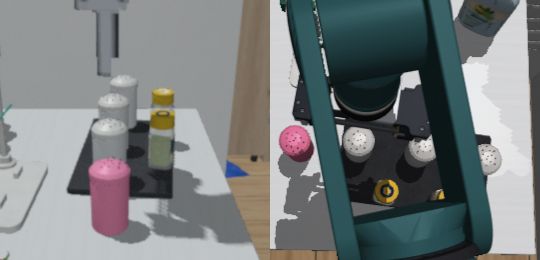

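The side view shows the finger tip at about (255,135), right above the left shaker at (259,190), as expected. In the top view the arm hides the hand. Descending now.

{"name": "carry_out", "arguments": {"commands": "0.1 0 -2.5 0 0 0 9.4; 0.1 0 -5 0 0 0 9.4; 0.1 0 -7.5 0 0 0 9.4; 0.1 0 -9 0 0 0 9.4; 0.1 0 -10 0 0 0 9.4"}}

```text
time_s: 1.87
eef_pos: [0.5115, 0.179, 0.1024]
ee_rot: [-179.9, -0.3, 173.3]
wrist_force: [-0.2, -0.9, -0.4]
gripper_width: 0.998
```

{"name": "carry_out", "arguments": {"commands": "0 0 -1.5 0 0 0 9.4; 0 0 -3 0 0 0 9.4; 0 0 -4.5 0 0 0 9.4; 0 0 -5.6 0 0 0 9.4; 0 0 -5.6 0 0 0 9.4"}}

```text
time_s: 2.28
eef_pos: [0.5116, 0.1788, 0.0469]
ee_rot: [-179.9, -0.3, 173.3]
wrist_force: [0.3, -0.5, 0.2]
gripper_width: 0.997
```

{"name": "carry_out", "arguments": {"commands": "0 0 0 0 0 0 7; 0 0 0 0 0 0 6.2; 0 0 0 0 0 0 5; 0 0 0 0 0 0 4; 0 0 0 0 0 0 4"}}

```text
time_s: 2.7
eef_pos: [0.5143, 0.179, 0.0504]
ee_rot: [180.0, 0.1, 173.2]
wrist_force: [-0.6, -0.7, -0.2]
gripper_width: 0.677
```

{"name": "carry_out", "arguments": {"commands": "0 0 0 0 0 0 4; 0 0 0 0 0 0 4; 0 0 0 0 0 0 4; 0 0 0 0 0 0 4; 0 0 0 0 0 0 4", "newtons": 25}}

```text
time_s: 3.12
eef_pos: [0.514, 0.1791, 0.05]
ee_rot: [180.0, 0.1, 173.3]
wrist_force: [-0.6, 1.5, 1.7]
gripper_width: 0.586
```

{"name": "carry_out", "arguments": {"commands": "0 0 0.5 0 0 0 4; 0 0 1.5 0 0 0 4; 0 0 2.7 0 0 0 4; 0 0 3.7 0 0 0 4; 0 0 4 0 0 0 4"}}

```text
time_s: 3.53
eef_pos: [0.5152, 0.1791, 0.0925]
ee_rot: [179.9, 0.2, 173.2]
wrist_force: [-0.4, -0.2, -1.8]
gripper_width: 0.581
```

{"name": "carry_out", "arguments": {"commands": "0 0 0 0 0 0 4; 0 0 0 0 0 0 4; 0 0 0 0 0 0 4; 0 0 0 0 0 0 4; 0 0 0 0 0 0 4"}}

```text
time_s: 3.95
eef_pos: [0.5132, 0.1787, 0.0887]
ee_rot: [-180.0, -0.1, 173.3]
wrist_force: [-0.5, 1.0, -1.7]
gripper_width: 0.58
```

```bash
python3 - <<'E'
from h import *
F=[];
for i in range(8):
    a=r.read_camera('side');s=r.get_state();F.append(np.r_[s['wrist_force'],s['joint_torque'][1:3],s['eef_pos']])
F=np.array(F);print(F.round(3));print(F.mean(0).round(3),F.std(0).round(3))
cv2.imwrite('pics/l1.png',a[60:320,150:420])
E
```

```text
[[ 6.5000e-02  5.9200e-01 -2.8570e+00 -3.5462e+01 -2.9907e+01  5.1300e-01
   1.7900e-01  8.9000e-02]
 [-1.3000e-01  3.7000e-02 -7.4800e-01 -3.5425e+01 -2.9882e+01  5.1300e-01
   1.7900e-01  8.9000e-02]
 [ 2.3500e-01 -2.3300e-01 -1.4910e+00 -3.5401e+01 -2.9870e+01  5.1400e-01
   1.7900e-01  8.9000e-02]
 [-2.8100e-01  6.5100e-01 -2.4130e+00 -3.5388e+01 -2.9867e+01  5.1400e-01
   1.7900e-01  8.9000e-02]
 [-6.3300e-01  7.1200e-01 -2.7860e+00 -3.5382e+01 -2.9869e+01  5.1400e-01
   1.7900e-01  8.9000e-02]
 [-1.3000e-02  4.3000e-02 -2.0100e+00 -3.5380e+01 -2.9874e+01  5.1400e-01
   1.7900e-01  8.9000e-02]
 [-3.4700e-01  4.8900e-01 -2.6070e+00 -3.5383e+01 -2.9881e+01  5.1400e-01
   1.7900e-01  8.9000e-02]
 [ 4.4600e-01 -8.3000e-02 -2.5150e+00 -3.5387e+01 -2.9887e+01  5.1400e-01
   1.7900e-01  8.9000e-02]]
[ -0.082   0.276  -2.178 -35.401 -29.879   0.514   0.179   0.089] [0.32  0.349 0.683 0.027 0.012 0.    0.    0.   ]
```

View pics/l1.png

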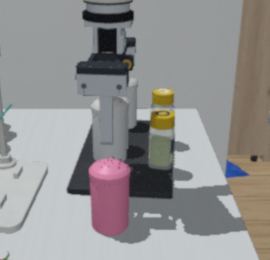

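The side view shows the left shaker lifted upright off the tray, weighing about 2.2 N, so it is probably a light one. Setting it back.

{"name": "carry_out", "arguments": {"commands": "0 0 -1.2 0 0 0 4; 0 0 -2.4 0 0 0 4; 0 0 -3.4 0 0 0 4; 0 0 -3.8 0 0 0 4; 0 0 -4 0 0 0 4"}}

```text
time_s: 4.77
eef_pos: [0.5121, 0.1784, 0.0498]
ee_rot: [-179.9, -0.2, 173.3]
wrist_force: [-8.5, -1.8, 15.7]
gripper_width: 0.581
```

{"name": "carry_out", "arguments": {"commands": "0 0 0 0 0 0 4; 0 0 0 0 0 0 4; 0 0 0 0 0 0 5.8; 0 0 0 0 0 0 6.6; 0 0 0 0 0 0 7.5"}}

```text
time_s: 5.18
eef_pos: [0.5138, 0.1788, 0.0491]
ee_rot: [180.0, 0.0, 173.2]
wrist_force: [0.4, -0.6, 0.3]
gripper_width: 0.723
```

{"name": "carry_out", "arguments": {"commands": "0 0 0 0 0 0 8.4; 0 0 0 0 0 0 9.4; 0 0 0 0 0 0 9.4; 0 0 0 0 0 0 9.4; 0 0 0 0 0 0 9.4"}}

```text
time_s: 5.6
eef_pos: [0.5137, 0.1788, 0.0494]
ee_rot: [180.0, -0.0, 173.2]
wrist_force: [0.2, 0.2, 0.1]
gripper_width: 1.001
```

{"name": "carry_out", "arguments": {"commands": "0 0 1.5 0 0 0 9.4; 0 0 4 0 0 0 9.4; 0 0 7 0 0 0 9.4; 0 0 9.5 0 0 0 9.4; 0 0 11 0 0 0 9.4"}}

```text
time_s: 6.02
eef_pos: [0.515, 0.1791, 0.1631]
ee_rot: [179.9, 0.3, 173.3]
wrist_force: [1.3, 0.1, 0.7]
gripper_width: 1.001
```

{"name": "carry_out", "arguments": {"commands": "-0.1 -2 0 0 0 0 9.4; -0.3 -5 0 0 0 0 9.4; -0.5 -8 0 0 0 0 9.4; -0.6 -10.5 0 0 0 0 9.4; -0.7 -12 0 0 0 0 9.4"}}

```text
time_s: 6.43
eef_pos: [0.5065, 0.0566, 0.1597]
ee_rot: [-180.0, 0.0, 173.2]
wrist_force: [0.1, -0.4, -0.2]
gripper_width: 1.001
```

{"name": "carry_out", "arguments": {"commands": "0 0 0 0 0 0 9.4; 0 0 -1 0 0 0 9.4; 0 0 -2 0 0 0 9.4; 0 0 -3.5 0 0 0 9.4; 0 0 -4 0 0 0 9.4"}}

```text
time_s: 6.85
eef_pos: [0.5049, 0.06, 0.116]
ee_rot: [-180.0, -0.3, 173.3]
wrist_force: [0.1, -0.2, -1.5]
gripper_width: 1.0
```

```bash
python3 - <<'E'
from h import *
a=r.read_camera('side');b=r.read_camera('top')
cv2.imwrite('pics/m1.png',np.hstack([a[60:320,150:420],b[60:320,180:450]]))
F=[r.get_state()['wrist_force']]
for i in range(3):r.read_camera('side');F.append(r.get_state()['wrist_force'])
print(np.mean(F,0),r.get_state()['eef_pos'])
E
```

```text
[-0.18103681 -0.38013436  0.23031162] [0.50699219 0.05939397 0.11985483]
```

View pics/m1.png

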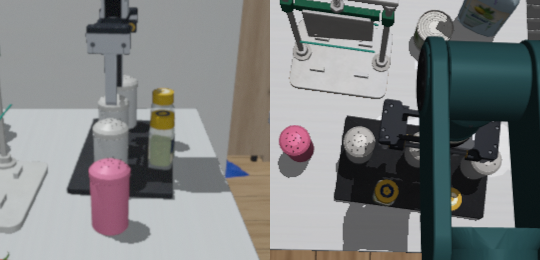

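The left shaker is back upright at (268,202), where it started, and the hand is centred over the middle one. Continuing.

{"name": "carry_out", "arguments": {"commands": "0 -0.1 -1.5 0 0 0 9.4; 0 -0.1 -3 0 0 0 9.4; 0 -0.1 -5 0 0 0 9.4; 0 -0.1 -6.5 0 0 0 9.4; 0 -0.1 -7 0 0 0 8"}}

```text
time_s: 7.52
eef_pos: [0.5055, 0.058, 0.0477]
ee_rot: [-180.0, -0.2, 173.3]
wrist_force: [-0.3, 0.2, -0.7]
gripper_width: 0.959
```

{"name": "carry_out", "arguments": {"commands": "0 0 0 0 0 0 7; 0 0 0 0 0 0 6.2; 0 0 0 0 0 0 5; 0 0 0 0 0 0 4; 0 0 0 0 0 0 4"}}

```text
time_s: 7.93
eef_pos: [0.5078, 0.0586, 0.051]
ee_rot: [179.9, 0.2, 173.2]
wrist_force: [0.6, 4.8, 1.7]
gripper_width: 0.612
```

{"name": "carry_out", "arguments": {"commands": "0 0 0 0 0 0 4; 0 0 0 0 0 0 4; 0 0 0 0 0 0 4; 0 0 0 0 0 0 4; 0 0 0 0 0 0 4"}}

```text
time_s: 8.35
eef_pos: [0.5079, 0.059, 0.0509]
ee_rot: [179.8, 0.2, 173.3]
wrist_force: [0.6, 5.2, 5.2]
gripper_width: 0.583
```

{"name": "carry_out", "arguments": {"commands": "0 0 0.5 0 0 0 4; 0 0 1.5 0 0 0 4; 0 0 2.7 0 0 0 4; 0 0 3.7 0 0 0 4; 0 0 4 0 0 0 4"}}

```text
time_s: 8.77
eef_pos: [0.5079, 0.0574, 0.0919]
ee_rot: [-180.0, 0.2, 173.2]
wrist_force: [0.5, 1.3, -3.2]
gripper_width: 0.585
```

{"name": "carry_out", "arguments": {"commands": "0 0 0 0 0 0 4; 0 0 0 0 0 0 4; 0 0 0 0 0 0 4; 0 0 0 0 0 0 4; 0 0 0 0 0 0 4"}}

```text
time_s: 9.18
eef_pos: [0.5062, 0.0578, 0.0888]
ee_rot: [-180.0, -0.1, 173.2]
wrist_force: [0.1, 0.5, -4.4]
gripper_width: 0.586
```

```bash
python3 - <<'E'
from h import *
F=[];
for i in range(8):
    a=r.read_camera('side');s=r.get_state();F.append(np.r_[s['wrist_force'],s['joint_torque'][1:3],s['eef_pos'],s['gripper_width']])
F=np.array(F);print(F[:,2].round(2));print(F.mean(0).round(3),F.std(0).round(3))
cv2.imwrite('pics/l2.png',a[60:320,150:420])
E
```

```text
[-4.32 -3.78 -4.05 -4.29 -4.58 -4.78 -4.11 -4.18]
[ -0.144   0.166  -4.263 -33.115 -30.793   0.507   0.058   0.089   0.582] [0.475 0.647 0.292 0.021 0.011 0.    0.    0.    0.002]
```

View pics/l2.png

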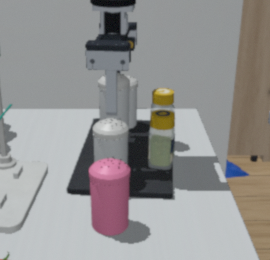

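The middle shaker is up and upright and weighs about 4.3 N, roughly 435 g, so it is likely the fullest. I put it back and still heft the right one.

{"name": "carry_out", "arguments": {"commands": "0 0 -1.2 0 0 0 4; 0 0 -2.4 0 0 0 4; 0 0 -3.3 0 0 0 4; 0 0 -3.7 0 0 0 4; 0 0 -3.9 0 0 0 4"}}

```text
time_s: 10.0
eef_pos: [0.505, 0.0579, 0.0508]
ee_rot: [-180.0, -0.3, 173.3]
wrist_force: [-8.9, -0.0, 13.6]
gripper_width: 0.585
```

{"name": "carry_out", "arguments": {"commands": "0 0 0 0 0 0 4; 0 0 -0.1 0 0 0 4; 0 0 -0.1 0 0 0 5.8; 0 0 -0.1 0 0 0 6.6; 0 0 -0.1 0 0 0 7.5"}}

```text
time_s: 10.42
eef_pos: [0.5073, 0.0578, 0.0498]
ee_rot: [180.0, 0.1, 173.2]
wrist_force: [-0.4, 1.0, -1.1]
gripper_width: 0.723
```

{"name": "carry_out", "arguments": {"commands": "0 0 0 0 0 0 8.4; 0 0 0 0 0 0 9.4; 0 0 0 0 0 0 9.4; 0 0 0 0 0 0 9.4; 0 0 0 0 0 0 9.4"}}

```text
time_s: 10.83
eef_pos: [0.5067, 0.0578, 0.0494]
ee_rot: [180.0, -0.0, 173.2]
wrist_force: [1.0, -0.5, 0.1]
gripper_width: 0.997
```

{"name": "carry_out", "arguments": {"commands": "0 0 1.5 0 0 0 9.4; 0 0 4 0 0 0 9.4; 0 0 7 0 0 0 9.4; 0 0 9.5 0 0 0 9.4; 0 0 11 0 0 0 9.4"}}

```text
time_s: 11.25
eef_pos: [0.508, 0.0578, 0.163]
ee_rot: [180.0, 0.3, 173.3]
wrist_force: [-0.5, 0.5, 0.1]
gripper_width: 0.998
```

{"name": "carry_out", "arguments": {"commands": "-0.3 -2 0 0 0 0 9.4; -0.9 -5 0 0 0 0 9.4; -1.4 -8 0 0 0 0 9.4; -1.8 -10.3 0 0 0 0 9.4; -2 -11.3 0 0 0 0 9.4"}}

```text
time_s: 11.67
eef_pos: [0.4862, -0.0575, 0.1596]
ee_rot: [-179.9, 0.0, 173.1]
wrist_force: [0.4, 0.9, 0.5]
gripper_width: 1.002
```

{"name": "carry_out", "arguments": {"commands": "0 0 0 0 0 0 9.4; 0 0 -1 0 0 0 9.4; 0 0 -2 0 0 0 9.4; 0 0 -3.5 0 0 0 9.4; 0 0 -4 0 0 0 9.4"}}

```text
time_s: 12.08
eef_pos: [0.4851, -0.0534, 0.1161]
ee_rot: [179.9, -0.3, 173.4]
wrist_force: [-0.1, -0.2, -1.0]
gripper_width: 0.995
```

```bash
python3 - <<'E'
from h import *
a=r.read_camera('side');b=r.read_camera('top')
cv2.imwrite('pics/r1.png',np.hstack([a[60:320,150:420],b[60:320,180:450]]))
F=[r.get_state()['wrist_force']]
for i in range(3):r.read_camera('side');F.append(r.get_state()['wrist_force'])
print(np.mean(F,0),r.get_state()['eef_pos'])
E
```

```text
[0.25024853 0.05042025 0.268936  ] [ 0.48709877 -0.05470865  0.11991667]
```

View pics/r1.png

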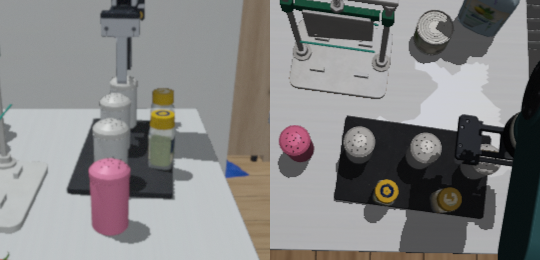

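The left and middle shakers stand upright in place at (268,202) and about (335,208), and the hand is centred over the right one.

{"name": "carry_out", "arguments": {"commands": "0 0 -1.5 0 0 0 9.4; 0 0 -3 0 0 0 9.4; 0 0 -5 0 0 0 9.4; 0 0 -6.5 0 0 0 9.4; 0 0 -7 0 0 0 8"}}

```text
time_s: 12.75
eef_pos: [0.4856, -0.0548, 0.0478]
ee_rot: [180.0, -0.2, 173.3]
wrist_force: [-0.6, -0.1, 0.2]
gripper_width: 0.954
```

{"name": "carry_out", "arguments": {"commands": "0 0 0 0 0 0 7; 0 0 0 0 0 0 6.2; 0 0 0 0 0 0 5; 0 0 0 0 0 0 4; 0 0 0 0 0 0 4"}}

```text
time_s: 13.17
eef_pos: [0.4877, -0.0547, 0.0509]
ee_rot: [179.9, 0.1, 173.2]
wrist_force: [1.0, 3.5, 2.6]
gripper_width: 0.61
```

{"name": "carry_out", "arguments": {"commands": "0 0 0 0 0 0 4; 0 0 0 0 0 0 4; 0 0 0 0 0 0 4; 0 0 0 0 0 0 4; 0 0 0 0 0 0 4"}}

```text
time_s: 13.58
eef_pos: [0.4878, -0.0545, 0.0509]
ee_rot: [179.9, 0.2, 173.3]
wrist_force: [-0.1, 4.3, 6.7]
gripper_width: 0.58
```

{"name": "carry_out", "arguments": {"commands": "0 0 0.5 0 0 0 4; 0 0 1.5 0 0 0 4; 0 0 2.7 0 0 0 4; 0 0 3.7 0 0 0 4; 0 0 4 0 0 0 4"}}

```text
time_s: 14.0
eef_pos: [0.488, -0.0558, 0.0922]
ee_rot: [-180.0, 0.2, 173.2]
wrist_force: [0.4, -0.9, -2.7]
gripper_width: 0.584
```

{"name": "carry_out", "arguments": {"commands": "0 0 0 0 0 0 4; 0 0 0 0 0 0 4; 0 0 0 0 0 0 4; 0 0 0 0 0 0 4; 0 0 0 0 0 0 4"}}

```text
time_s: 14.42
eef_pos: [0.4862, -0.0551, 0.0888]
ee_rot: [180.0, -0.1, 173.2]
wrist_force: [-0.5, 0.4, -2.0]
gripper_width: 0.587
```

```bash
python3 - <<'E'
from h import *
F=[];
for i in range(8):
    a=r.read_camera('side');s=r.get_state();F.append(np.r_[s['wrist_force'],s['joint_torque'][1:3],s['eef_pos'],s['gripper_width']])
F=np.array(F);print(F[:,2].round(2));print(F.mean(0).round(3),F.std(0).round(3))
cv2.imwrite('pics/l3.png',a[60:320,150:420])
E
```

```text
[-2.03 -1.37 -2.02 -1.44 -3.2  -2.52 -2.07 -2.18]
[-1.3000e-02  1.5600e-01 -2.1040e+00 -2.9994e+01 -2.9686e+01  4.8700e-01
 -5.5000e-02  8.9000e-02  5.8200e-01] [0.65  0.43  0.543 0.022 0.011 0.    0.    0.    0.002]
```

View pics/l3.png

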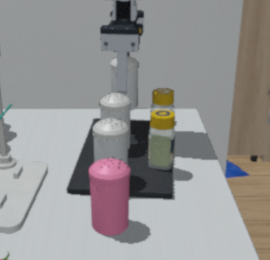

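The right shaker is lifted and weighs 2.1 N. The three readings are 2.2, 4.3 and 2.1 N, so the middle one is the heaviest. I set the right one down and go back.

{"name": "carry_out", "arguments": {"commands": "0 0 -1.2 0 0 0 4; 0 0 -2.4 0 0 0 4; 0 0 -3.3 0 0 0 4; 0 0 -3.7 0 0 0 4; 0 0 -3.9 0 0 0 4"}}

```text
time_s: 15.23
eef_pos: [0.4851, -0.0548, 0.0508]
ee_rot: [180.0, -0.3, 173.3]
wrist_force: [-8.8, 1.5, 17.3]
gripper_width: 0.579
```

{"name": "carry_out", "arguments": {"commands": "0 0 0 0 0 0 4; 0 0 -0.1 0 0 0 4; 0 0 -0.1 0 0 0 5.8; 0 0 -0.1 0 0 0 6.6; 0 0 -0.1 0 0 0 7.5"}}

```text
time_s: 15.65
eef_pos: [0.4867, -0.0552, 0.0492]
ee_rot: [180.0, 0.0, 173.2]
wrist_force: [0.1, -0.5, -0.9]
gripper_width: 0.722
```

{"name": "carry_out", "arguments": {"commands": "0 0 0 0 0 0 8.4; 0 0 0 0 0 0 9.4; 0 0 0 0 0 0 9.4; 0 0 0 0 0 0 9.4; 0 0 0 0 0 0 9.4"}}

```text
time_s: 16.07
eef_pos: [0.4867, -0.0552, 0.0494]
ee_rot: [180.0, -0.0, 173.2]
wrist_force: [-0.1, -0.0, -1.1]
gripper_width: 1.001
```

{"name": "carry_out", "arguments": {"commands": "0 0 1.5 0 0 0 9.4; 0 0 4 0 0 0 9.4; 0 0 7 0 0 0 9.4; 0 0 9.5 0 0 0 9.4; 0 0 11 0 0 0 9.4"}}

```text
time_s: 16.48
eef_pos: [0.488, -0.0555, 0.1629]
ee_rot: [-180.0, 0.3, 173.3]
wrist_force: [0.5, 0.5, 1.2]
gripper_width: 1.003
```

{"name": "carry_out", "arguments": {"commands": "0.3 2 0 0 0 0 9.4; 0.9 5 0 0 0 0 9.4; 1.4 8 0 0 0 0 9.4; 1.8 10.3 0 0 0 0 9.4; 2 11.3 0 0 0 0 9.4"}}

```text
time_s: 16.9
eef_pos: [0.5068, 0.0603, 0.1595]
ee_rot: [179.9, 0.0, 173.4]
wrist_force: [0.1, -0.2, 0.3]
gripper_width: 0.997
```

{"name": "carry_out", "arguments": {"commands": "0 0 0 0 0 0 9.4; 0 0 -1 0 0 0 9.4; 0 0 -2 0 0 0 9.4; 0 0 -3.5 0 0 0 9.4; 0 0 -4 0 0 0 9.4"}}

```text
time_s: 17.32
eef_pos: [0.5048, 0.0564, 0.1161]
ee_rot: [-179.9, -0.3, 173.1]
wrist_force: [0.1, 0.2, -0.2]
gripper_width: 1.0
```

```bash
python3 - <<'E'
from h import *
a=r.read_camera('side');b=r.read_camera('top')
cv2.imwrite('pics/r2.png',np.hstack([a[60:320,150:420],b[60:320,180:450]]))
print(r.get_state()['eef_pos'])
E
```

```text
[0.50510317 0.05668974 0.11709395]
```

View pics/r2.png

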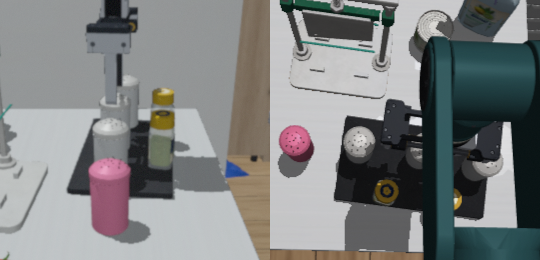

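The right shaker stands in its place and the hand is over the middle one. Now I grip it and lift it 18 cm.

{"name": "carry_out", "arguments": {"commands": "0 0 -1.5 0 0 0 9.4; 0 0 -3 0 0 0 9.4; 0 0 -5 0 0 0 9.4; 0 0 -6.5 0 0 0 9.4; 0 0 -7 0 0 0 8"}}

```text
time_s: 17.83
eef_pos: [0.5052, 0.0572, 0.0473]
ee_rot: [-180.0, -0.2, 173.2]
wrist_force: [-0.2, -0.4, -0.0]
gripper_width: 0.962
```

{"name": "carry_out", "arguments": {"commands": "0 0 0 0 0 0 7; 0 0 0 0 0 0 6.2; 0 0 0 0 0 0 5; 0 0 0 0 0 0 4; 0 0 0 0 0 0 4", "newtons": 30}}

```text
time_s: 18.25
eef_pos: [0.5075, 0.0578, 0.0507]
ee_rot: [180.0, 0.1, 173.3]
wrist_force: [-0.2, 0.3, 0.1]
gripper_width: 0.613
```

{"name": "carry_out", "arguments": {"commands": "0 0 0 0 0 0 4; 0 0 0 0 0 0 4; 0 0 0 0 0 0 4; 0 0 0 0 0 0 4; 0 0 0 0 0 0 4"}}

```text
time_s: 18.67
eef_pos: [0.5074, 0.0577, 0.0506]
ee_rot: [180.0, 0.1, 173.3]
wrist_force: [0.3, -0.8, 6.0]
gripper_width: 0.581
```

{"name": "carry_out", "arguments": {"commands": "0 0 0.5 0 0 0 4; 0 0 2 0 0 0 4; 0 0 4 0 0 0 4; 0 0 6.5 0 0 0 4; 0 0 9 0 0 0 4"}}

```text
time_s: 19.08
eef_pos: [0.5047, 0.0581, 0.1377]
ee_rot: [-180.0, -0.4, 173.3]
wrist_force: [-0.2, -0.5, -3.8]
gripper_width: 0.582
```

{"name": "carry_out", "arguments": {"commands": "0 0 2.5 0 0 0 4; 0 0 5 0 0 0 4; 0 0 7 0 0 0 4; 0 0 8.5 0 0 0 4; 0 0 9 0 0 0 4"}}

```text
time_s: 19.5
eef_pos: [0.507, 0.0581, 0.2309]
ee_rot: [180.0, 0.1, 173.3]
wrist_force: [0.3, 0.3, -4.2]
gripper_width: 0.579
```

{"name": "carry_out", "arguments": {"commands": "0 0 0 0 0 0 4; 0 0 0 0 0 0 4; 0 0 0 0 0 0 4; 0 0 0 0 0 0 4; 0 0 0 0 0 0 4"}}

```text
time_s: 19.92
eef_pos: [0.506, 0.0578, 0.2279]
ee_rot: [-180.0, -0.2, 173.2]
wrist_force: [0.8, -0.3, -4.4]
gripper_width: 0.58
```

```bash
python3 - <<'E'
from h import *
F=[]
for i in range(6):
    a=r.read_camera('side');F.append(r.get_state()['wrist_force'])
b=r.read_camera('top')
cv2.imwrite('pics/f.png',np.hstack([a[20:320,150:420],b[20:320,180:450]]))
s=r.get_state();print(np.mean(F,0),s['eef_pos'],s['ee_rot'],s['gripper_width'],s['time_s'])
E
```

```text
[-0.165226   -0.0120187  -4.29875691] [0.50669691 0.05783351 0.22951931] [1.79994921e+02 2.92597987e-03 1.73249441e+02] 0.5818425905669597 20.2667
```

View pics/f.png

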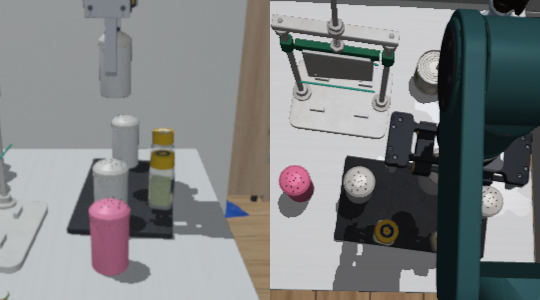

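The held shaker is upright with its underside at z of about 0.19 m. The other two shakers and both jars are standing. Handing in.

```bash
python3 - <<'E'
from h import *
print(proj('side',(.507,.058,.192)))
print(r.close_job())
E
```

```text
(np.float64(263.09040680313683), np.float64(113.89034461967024))
the job is handed in; nothing more can be done
None
```

I hefted the left, middle and right shakers in that order. They read about 2.2, 4.3 and 2.1 N, so the middle one (about 435 g) is the heaviest. I set each one back upright where it was, then took the middle one again and handed in while holding it.

- **Held shaker:** in the last check it hung still and upright, with a steady 4.3 N on the wrist. Its underside is at z of about 0.19 m, roughly 18 cm above the tray. The side picture shows it at the pixel that height predicts, within 3 px.
- **Everything else:** the left and right shakers stand upright in their places and both jars are standing. The job took about 20 s of the 67 s allowed.
- **Less clean:** each set-down touched the tray with about 14–17 N for a moment, well under the limits. In the last top picture the arm partly hid the right-hand jar, so I checked that jar from the side view only. I judged the shakers' final positions by eye from the pictures and did not measure them again.

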